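Hook the jammed sample puck out of the feeder

TASK

A round sample puck is stuck deep in one of the three narrow lanes of the analyser's sample feeder, where fingers cannot get at it; the other two lanes hold square-ended bars. Take the hooked pick from its stand, reach its hook down into the lane behind the puck and drag the puck out until it lies flat and wholly clear of the lane on the feeder's front ledge, without the gripper touching the puck. Then set the pick back upright in the middle of its stand and let go.

Things in the scene. Friction and masses are not known exactly. Their poses are not given: they have to be found in the camera images.
- pick_grip (a point): Hooked pick on its stand: steel foot 70 x 36 x 8 mm, upright black grip 30 (x) x 20 (y) x 52 mm on it, 8 mm rod forward (+x) from the foot, bent down at its end; 0.15 kg. Point: middle of the grip, 36 mm above the foot's underside, 24 mm below its top; z up. Grasp here from above across y. A scraper with the same grip but a broad flat blade stands on a like stand: not needed.
- pick_tip (a point): Lower, rounded end of the pick's hook, a straight upright prong 8 mm thick. With the pick level it lies 105 mm ahead (+x) of the grip point and 91 mm below it, 55 mm below the foot's underside. The rod's middle is 30 mm below the grip point. Same axes as the grip point.
- puck_center (a point): The stuck puck: a steel disc 30 mm across, 16 mm high, with a white face, flat on the floor of one of the lanes; 0.05 kg, loose, slides along the lane under a light pull. Point: its centre, 8 mm above the lane floor, 40 to 60 mm inside the mouth at the start. Behind it the lane is empty. The other two lanes each hold a loose metal bar 50 x 30 x 16 mm.
- feeder: Fixed feeder: three lanes between upright walls, open above and at the front. Origin on the table below the middle lane's mouth; x into the lanes (away from the robot, within 12 degrees), z up. Lanes 34 mm wide, x = 0 to 120 mm, centred on y = -42, 0, 42 mm; walls 8 mm. Lane floor at z = 20, wall tops at z = 60 mm. Behind the lanes (x = 120 to 205 mm) a housing 66 mm high.
- ledge (a point): Middle of the feeder's front ledge, on its surface, 38 mm in front of the middle lane's mouth; axes as the feeder. The ledge is level with the lane floors, x = -38 to +38 mm and y = -63 to 63 mm from here, with a rim 4 mm thick and 8 mm high at its front and sides.
- stand_top (a point): The pick's stand, a fixed grey block 100 (x) x 90 (y) x 70 mm high with a flat top. Point: middle of its top; z up. x points the way the hook overhangs at the start (within 9 degrees). The hook then hangs in front of the block, clear of it and of the table.
Things that resemble listed ones, but are neither listed nor needed, are in the scene too. Leave any pink look-alike of the part that bears puck_center alone. Leave any yellow look-alike of the part that bears pick_grip alone.

How it is judged (in metres and radians):
On the way, in this order (a step that is already met when the one before it is completed fails the run):
1. the pick's hook is down inside the lane behind the puck, its end below the wall tops and near the puck (z of pick_tip in the frame of feeder below 0.045 m and x of pick_tip in the frame of feeder above 0.045 m and horizontal distance between pick_tip and puck_center below 0.06 m and x of puck_center in the frame of feeder above 0.02 m), for 0.1 s.
2. the puck is drawn wholly out of the lane onto the ledge by the pick (x of puck_center in the frame of feeder between -0.085 and -0.014 m and y of puck_center in the frame of feeder between -0.07 and 0.07 m and z of puck_center in the frame of feeder between 0.02 and 0.036 m and horizontal distance between pick_tip and puck_center below 0.06 m), for 0.1 s.
At the end, for the whole second after the job is handed in: The puck lies flat (within 8 degrees), at rest, on the ledge with its centre at least 14 mm out of the lane mouth; the pick stands upright (within 7 degrees), at rest, on top of its stand with its grip within 25 mm of the stand's middle (x of puck_center in the frame of feeder between -0.085 and -0.014 m and y of puck_center in the frame of feeder between -0.07 and 0.07 m and z of puck_center in the frame of feeder between 0.02 and 0.036 m and angle between puck_center's own z axis and vertical below 0.15 rad and linear speed of each of puck, pick below 0.02 m/s and horizontal distance between pick_grip and stand_top below 0.025 m and z of pick_grip in the frame of stand_top between 0.03 and 0.042 m and angle between pick_grip's own z axis and vertical below 0.12 rad); the robot touches nothing.
It fails at once if the gripper or arm touches the puck (contact force between any of the fingers, the arm and puck above 0.3 N).
It also fails if it takes over 51 s, if anything falls off the work surface, if the arm or the gripper's body presses on something with over 40 N, if the wrist force passes 120 N, or if a joint passes its speed limit or range.

ROBOT

A 6-joint arm with a two-finger parallel gripper is mounted at the origin on the work surface. World frame = base frame: x ahead of the robot, y to its left, z up, the work surface at z = 0. Lengths are in mm, angles in rad, forces in N, time in s.
With the tool pointing down it reaches from about 325 to 1000 mm from the base axis. Payload 5.1 kg.
Tool frame: the origin (TCP) lies at the very end of the fingers, on their centre line; the grasp point (between the pads) lies bot.grasp_offset behind it (bot.grasp_offset is the distance from the TCP to the grasp point, in mm); z points along the fingers, y is the line along which they close (so a half turn about z gives the same grasp; the last joint's range is limited). The gripper opens to 85 mm and grips with 20 to 120 N. Pads are 22 mm wide; open, the fingers measure 114 mm over their backs; the gripper's body (76 mm by 85 mm) begins 54 mm behind the grasp point. The pads swing forward as they close: fully open they stand 13 mm farther back than shut.
Start: joints at [1.083, 0.124, 1.65, -0, 1.367, -0.083], TCP at [256.012, 597.447, 231.322] pointing down, gripper open.
Joint ranges: [-2.61, 2.61], [-1.02, 2.33], [0.03, 2.71], [-1.35, 4.49], [0.32, 2.68], [-2.91, 2.91]. Speed limits (rad/s): [2.57, 2.57, 3.14, 3.14, 3.14, 3.14].

INTERFACE

Orientations are given as a rotation vector (axis times angle).
In Python, from station import bot gives the robot as it stands.
- The arm moves only by the tool jog_arm, never from a script. Its argument "deltas" is a list that holds one entry, the list of rows, each a list of 4 numbers: the shift along the tool's x, y, z in m, then the turn about the tool's z in rad. In form: [[[x, y, z, spin], ...]]. A call has 1 to 20 rows; each row shifts and turns the commanded pose from where the row before left it, along the tool's axes as they then stand; what a row does not reach is not made up. A row lasts 1/10 s, in which the tool goes at most 50 mm and 8.59 degrees, less where a joint would pass 70% of its speed; a pose out of reach is approached as far as the arm can. A call with a gripper value outside its range is refused whole. "claw" is the opening, from 0 (shut) to 1 (fully open), set as the call begins (left out, the last holds). The fingers move at their own pace and stop on an object; "grip_force" is the grip in N (left out, the last holds). Time passes only in rows, so rows that do not move let the fingers close. It gives the time, the measured TCP pose, the force, the opening and the grip force at its end, in the units of the state.
- bot.state(): the state, without advancing time (a new reading comes with each control period).
- bot.get_image(name): name is "scene" or "top"; returns a dict with "frame" (384x512x3 uint8, red, green, blue), "K" (3x3 intrinsics, pixels), "dist_coeffs" ([k1, k2, p1, p2, k3] as OpenCV has them; the pictures are not rectified), "origin" and "rotation" of the camera in the world. Camera axes: x right, y up, looking along -z (the intrinsics and any distortion apply to the point x, -y, -z); pixel columns grow to the right and rows downward; lengths in mm; the calibration is good to about 2 mm. A picture is of the moment at which its call begins. There is no depth.
- bot.close_job(): hands the job in; it is judged then, once.
The state is a dict: "time": time; "joint_pos": joint angles; "joint_velocities": joint speeds; "tau": joint torques, N m; "tool_pos": TCP position; "ee_rot": TCP orientation; "force": force on the tool from outside, world axes, zero at the start; "torque": the same for the moment, N m; "gripper_width": finger opening in mm; "grasp_force": force on a finger pad.
Only numpy, scipy, OpenCV 4.12 (cv2) and the standard library are available. Lean on these libraries where they do the work, as an engineer would, in place of code of your own. Each camera call takes 0.05 s, during which the arm holds its last target. There are 200 camera calls.

## Working session

There is one attempt and no reset: what is moved stays moved. The work goes in short steps, Python scripts to look and compute and a tool call to move; the robot and the scene stay as the last step left them, time stands still between calls to the robot, and variables do not carry over. Pictures are saved under pics/ and viewed, at most 10 in all, crops included, and the job is handed in when it is done.

Besides the shell and the picture viewer there is one more tool, called in YAML: its name, and indented under it one key for each argument. jog_arm: Moves the arm, as the interface text tells. Its arguments: {"type":"object","properties":{"deltas":{"type":"array","items":{"type":"array","items":{"type":"array","items":{"type":"number"}}}},"claw":{"type":"number"},"grip_force":{"type":"number"}},"required":["deltas"]}

```bash
mkdir -p pics
cat > h.py <<'E'
import numpy as np, cv2, pickle
def grab(tag):
    from station import bot
    d={}
    for n in("scene","top"):
        im=bot.get_image(n); d[n]=im
        cv2.imwrite(f"pics/{tag}_{n}.png",im["frame"][:,:,::-1])
    pickle.dump(d,open(f"{tag}.pkl","wb"))
def load(tag): return pickle.load(open(f"{tag}.pkl","rb"))
def ray(im,uv,z):
    p=cv2.undistortPoints(np.array([[uv]],float),np.array(im["K"]),np.array(im["dist_coeffs"]))[0,0]
    d=np.array(im["rotation"])@np.array([p[0],-p[1],-1]); o=np.array(im["origin"])
    return o+d*(z-o[2])/d[2]
def proj(im,P):
    c=(np.atleast_2d(P)-np.array(im["origin"]))@np.array(im["rotation"])
    c=c*[1,-1,-1]
    return cv2.projectPoints(c,np.zeros(3),np.zeros(3),np.array(im["K"]),np.array(im["dist_coeffs"]))[0][:,0]
E
python3 - <<'E'
from h import *
from station import bot
grab("a"); d=load("a")
for n in d: print(n,d[n]["origin"],np.round(d[n]["rotation"],3).tolist(),np.round(d[n]["K"],1).tolist())
s=bot.state();print(s,bot.grasp_offset)
E
```

```text
scene [837.61158061 354.39025772 999.77272446] [0.229, 0.652, 2.37] [[496.7, 0.0, 252.7], [0.0, 496.7, 195.1], [0.0, 0.0, 1.0]]
top [ 362.7620045   -43.93832691 1064.39186077] [0.114, -0.149, -1.543] [[446.9, 0.0, 253.7], [0.0, 446.9, 191.6], [0.0, 0.0, 1.0]]
{'time': 0.1, 'joint_pos': array([ 1.08340202e+00,  1.24431975e-01,  1.65153701e+00,  2.51677460e-06,
        1.36751503e+00, -8.26113141e-02]), 'joint_velocities': array([ 0.00091289, -0.00045709, -0.00318816, -0.00232624, -0.00181141,
        0.00040494]), 'tau': array([ 1.82088511e-04, -4.24933505e+01, -3.66652679e+01, -6.41274937e-05,
        3.93194990e-03, -3.83487460e-06]), 'tool_pos': array([255.75449545, 596.96582711, 230.18132226]), 'ee_rot': array([-6.31392816e-01, -3.07694387e+00,  2.84953409e-03]), 'force': array([ 0.44960627, -0.76224507,  0.2231925 ]), 'torque': array([ 0.02175126, -0.00169361, -0.04262365]), 'grasp_force': 0.0, 'gripper_width': 85.2308965991234} 18.700000000000003
```

View pics/a_top.png

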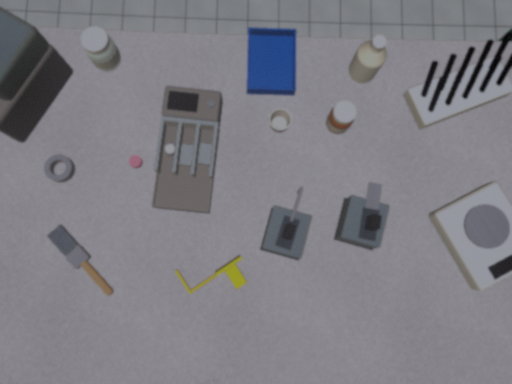

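View pics/a_scene.png

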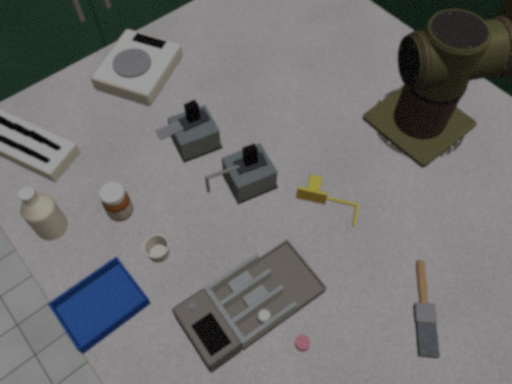

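The top view shows the puck at (170,149) in the feeder's left lane, the pick on its stand near (288,232), the scraper at (365,222), and yellow and pink decoys. The camera rotation is a rotation vector. I'll enlarge both views next.

```bash
sed -i 's/np.array(im\["rotation"\])/cv2.Rodrigues(np.array(im["rotation"]))[0]/' h.py
python3 - <<'E'
from h import *
d=load("a")
t=d["top"]["frame"][:,:,::-1]; s=d["scene"]["frame"][:,:,::-1]
f=lambda im,x,y,w,h,k:cv2.resize(im[y:y+h,x:x+w],None,fx=k,fy=k,interpolation=cv2.INTER_CUBIC)
cv2.imwrite("pics/c1.png",np.hstack([f(t,145,80,90,140,4),f(t,250,170,110,140,4)]))
cv2.imwrite("pics/c2.png",f(s,165,130,180,145,4)) 
cv2.imwrite("pics/c3.png",f(s,165,230,180,145,4))
E
```

```text
(no output)
```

View pics/c1.png

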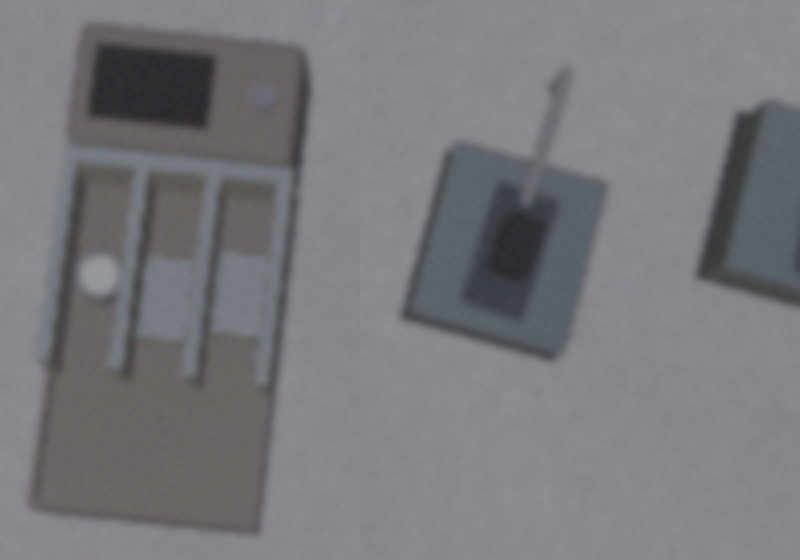

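View pics/c2.png

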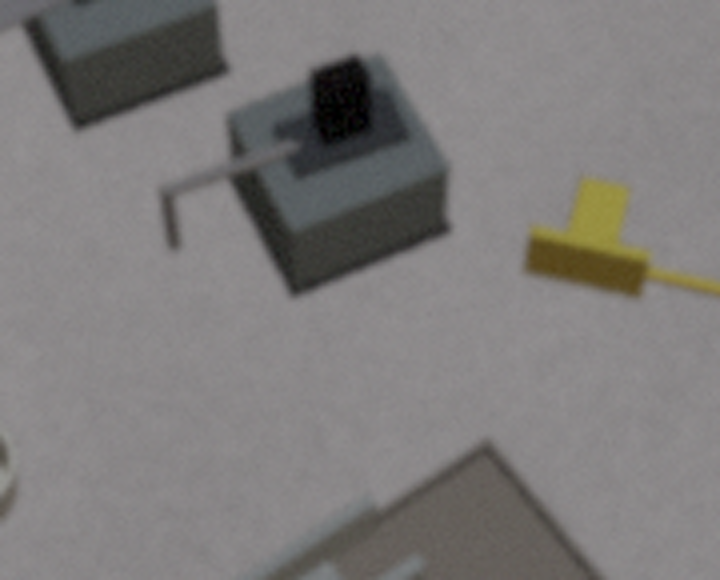

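View pics/c3.png

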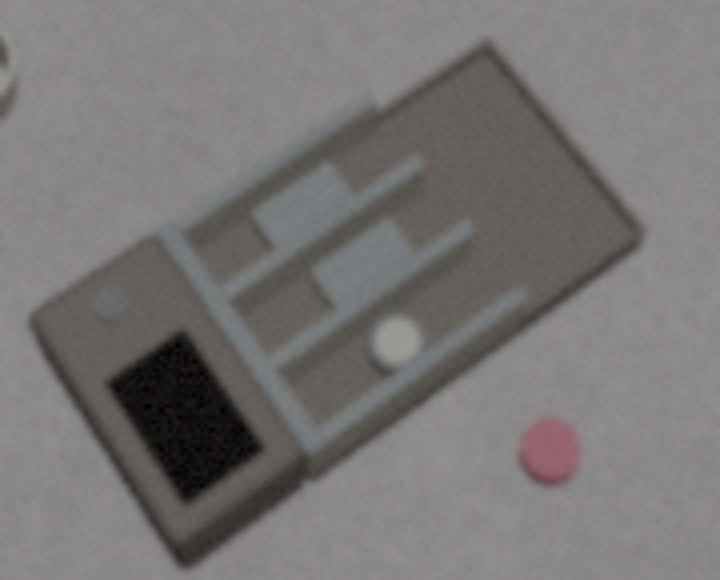

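The crops show the feeder wall ends, the puck face at c1 (98,276) and c3 (396,340), the stand's top corners, the foot and the hook. I'll fit the poses by least squares across both views.

```bash
cat > fit.py <<'E'
from h import *
from scipy.optimize import least_squares
d=load("a")
A=lambda p:("top",(p[0]/4+145-.4,p[1]/4+80-.4))
B=lambda p:("top",((p[0]-360)/4+250-.4,p[1]/4+170-.4))
C=lambda p:("scene",(p[0]/4+165-.4,p[1]/4+130-.4))
D=lambda p:("scene",(p[0]/4+165-.4,p[1]/4+230-.4))
def T(q,P):
    c,s=np.cos(q[2]),np.sin(q[2]); P=np.array(P,float)
    return np.array([q[0]+c*P[0]-s*P[1],q[1]+s*P[0]+c*P[1],P[2]])
def fit(obs,q0,name):
    f=lambda q:np.concatenate([proj(d[o[0]],T(q,P))[0]-o[1] for o,P in obs])
    r=least_squares(f,q0,loss="soft_l1"); print(name,np.round(r.x,3),"deg",round(np.degrees(r.x[2]),2)); print(np.round(r.fun.reshape(-1,2),1).tolist()); return r.x
def tri(o1,o2,z):
    f=lambda q:np.concatenate([proj(d[o[0]],[q[0],q[1],z])[0]-o[1] for o in(o1,o2)])
    r=least_squares(f,[400,0]); return r.x,r.fun
g=ray(d["top"],(185,175),60)
F=fit([(A(p),P) for p,P in [((45,365),(0,63,60)),((117,373),(0,21,60)),((190,382),(0,-21,60)),((263,388),(0,-63,60)),((83,22),(205,67,66)),((303,46),(205,-67,66))]]
 +[(D(p),P) for p,P in [((375,97),(0,-63,60)),((422,160),(0,-21,60)),((472,228),(0,21,60)),((524,293),(0,63,60)),((32,320),(205,-67,66)),((185,553),(205,67,66))]],[g[0],g[1],0],"feeder")
g=ray(d["top"],(288,232),70)
S=fit([(B(p),P) for p,P in [((455,142),(50,45,70)),((608,182),(50,-45,70)),((560,352),(-50,-45,70)),((407,315),(-50,45,70))]]
 +[(C(p),P) for p,P in [((230,116),(50,-45,70)),((380,56),(-50,-45,70)),((447,165),(-50,45,70)),((293,230),(50,45,70))]],[g[0],g[1],0],"stand")
p,r=tri(A((98,275)),D((396,338)),36); print("puck",p,r)
c,s=np.cos(F[2]),np.sin(F[2]); e=p-F[:2]; print("puck in feeder",c*e[0]+s*e[1],-s*e[0]+c*e[1])
# pick foot top z=78 corners
K=fit([(B(p),P) for p,P in [((499,182),(35,18,78)),((558,197),(35,-18,78)),((522,320),(-35,-18,78)),((464,303),(-35,18,78)),((563,70),(105,0,76))]]
 +[(C(p),P) for p,P in [((276,127),(35,-18,78)),((410,132),(-35,18,78)),((300,176),(35,18,78)),((176,246),(105,0,15))]],[g[0],g[1],0],"pick")
for z in(130,): print("griptop via ray",ray(d["top"],B((520,238))[1],z),ray(d["scene"],C((340,70))[1],z))
E
python3 fit.py
```

```text
feeder [ 5.70342e+02  1.00476e+02 -6.70000e-02] deg -3.81
[[-1.8, 0.4], [-1.3, 0.1], [-1.2, -0.5], [-1.1, -0.3], [-2.6, -0.0], [-0.5, -0.5], [-0.8, -0.3], [-0.2, -0.6], [0.1, -1.6], [0.4, -1.3], [-2.1, -0.7], [-1.8, -0.5]]
stand [ 4.43341e+02 -1.39038e+02 -2.41000e-01] deg -13.83
[[-1.0, -0.3], [-0.4, 0.2], [0.8, 1.3], [-0.4, -0.3], [-1.9, -0.8], [-0.1, -1.5], [1.1, 0.3], [-0.8, 0.9]]
puck [634.56892207 136.27845299] [ 0.0266648   0.41811021 -0.23787713  0.24849974]
puck in feeder 61.70277241711668 39.995570954098795
pick [ 4.40687e+02 -1.39531e+02 -2.79000e-01] deg -16.0
[[-0.8, -0.1], [-0.1, 1.0], [0.0, 0.6], [-1.2, -0.1], [-0.4, 0.9], [-1.8, -0.5], [-0.3, -0.2], [-1.5, -0.5], [-0.6, 1.3]]
griptop via ray [ 443.80218784 -140.30083223  130.        ] [ 438.32682777 -140.38104181  130.        ]
```

The fits hold up: the puck is about 60 mm into the lane at y = +40, and the grip is about (441,-140). The next step is a helper that prints tool-frame deltas.

```bash
cat > go.py <<'E'
import sys,numpy as np,cv2
from station import bot
s=bot.state(); p=np.array(s["tool_pos"]); R=cv2.Rodrigues(np.array(s["ee_rot"]))[0]
x,y,z,yaw=map(float,sys.argv[1:5])
cur=np.arctan2(R[1,0],R[0,0]); a=np.radians(yaw)
spin=-((a-cur+np.pi)%(2*np.pi)-np.pi)
D=np.array([[np.cos(a),np.sin(a),0],[np.sin(a),-np.cos(a),0],[0,0,-1]])
d=D.T@(np.array([x,y,z])-p)
print("t",s["time"],"pos",p.round(1),"yaw",np.degrees(cur).round(2),"tilt",np.degrees(np.arccos(-R[2,2])).round(2),"F",np.round(s["force"],1),"w",s["gripper_width"],"j6",s["joint_pos"][5].round(2))
print("spin",round(spin,4),"then tool delta mm",d.round(1))
E
python3 go.py 441 -140 231 164.5
```

```text
t 0.1 pos [255.8 597.  230.2] yaw 156.81 tilt 0.11 F [ 0.4 -0.8  0.2] w 85.2308965991234 j6 -0.08
spin -0.1343 then tool delta mm [-375.5 -660.7   -0.8]
```

jog_arm:
  deltas:
    - [[0,0,0,-0.134],[-0.0198,-0.0348,0,0],[-0.0198,-0.0348,0,0],[-0.0198,-0.0348,0,0],[-0.0198,-0.0348,0,0],[-0.0198,-0.0348,0,0],[-0.0198,-0.0348,0,0],[-0.0198,-0.0348,0,0],[-0.0198,-0.0348,0,0],[-0.0198,-0.0348,0,0],[-0.0198,-0.0348,0,0],[-0.0198,-0.0348,0,0],[-0.0198,-0.0348,0,0],[-0.0198,-0.0348,0,0],[-0.0198,-0.0348,0,0],[-0.0198,-0.0348,0,0],[-0.0198,-0.0348,0,0],[-0.0198,-0.0348,0,0],[-0.0198,-0.0348,0,0],[-0.0198,-0.0348,0,0]]
  claw: 0.8

```text
time: 2.1
tool_pos: [441.5, -142.0, 230.9]
ee_rot: [-0.425, -3.112, -0.0]
force: [0.1, 1.0, -0.3]
gripper_width: 68.5
grasp_force: 0.0
```

```bash
python3 go.py 441 -140 150 164.5
python3 - <<'E'
from h import *
grab("b"); d=load("b")
f=lambda n,x,y,w,h,k:cv2.resize(d[n]["frame"][y:y+h,x:x+w,::-1],None,fx=k,fy=k,interpolation=cv2.INTER_CUBIC)
cv2.imwrite("pics/b.png",np.hstack([f("top",235,150,110,150,3),f("scene",190,110,130,150,3)]))
E
```

```text
t 2.1 pos [ 441.5 -142.   230.9] yaw 164.46 tilt 0.02 F [ 0.1  1.  -0.3] w 68.48046036619584 j6 -1.73
spin -0.0008 then tool delta mm [ 1.   1.8 80.9]
```

View pics/b.png

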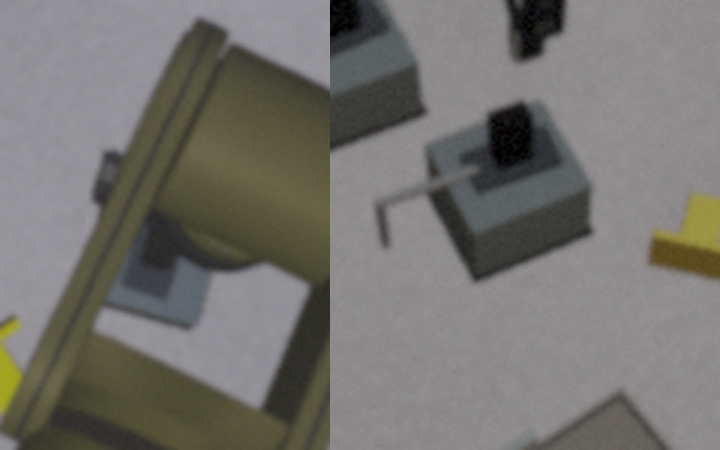

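The scene crop shows the fingertips at about (530,30), above the grip and clear of it. Descending.

jog_arm:
  deltas:
    - [[0.001,0.002,0.025,0],[0,0,0.025,0],[0,0,0.025,0],[0,0,0.025,0],[0,0,0.022,0],[0,0,0.015,0],[0,0,0.006,0],[0,0,0,0]]

```text
time: 3.0
tool_pos: [440.4, -137.3, 87.3]
ee_rot: [-0.423, -3.111, -0.001]
force: [-0.4, -0.7, 1.2]
gripper_width: 68.7
grasp_force: 0.0
```

jog_arm:
  deltas:
    - [[0,0,0,0],[0,0,0,0],[0,0,0,0],[0,0,0,0],[0,0,0,0],[0,0,0,0],[0,0,0,0],[0,0,0,0]]
  claw: 0
  grip_force: 80

```text
time: 3.8
tool_pos: [441.9, -138.4, 89.4]
ee_rot: [0.424, 3.111, -0.001]
force: [-0.6, 0.4, 6.3]
gripper_width: 18.9
grasp_force: 78.5
```

```bash
python3 go.py 441 -140 190 164.5
```

```text
t 3.8 pos [ 441.9 -138.4   89.4] yaw 164.48 tilt 0.1 F [-0.6  0.4  6.3] w 18.92569669942781 j6 -1.72
spin -0.0003 then tool delta mm [   0.4   -1.8 -100.6]
```

Gripped at 18.9 mm with 78 N. Lifting.

jog_arm:
  deltas:
    - [[0,0,-0.01,0],[0,0,-0.02,0],[0,0,-0.025,0],[0,0,-0.025,0],[0,0,-0.02,0],[0,0,0,-0.1],[0,0,0,-0.104],[0,0,0,0]]

```text
time: 4.6
tool_pos: [440.8, -137.9, 188.2]
ee_rot: [-0.105, -3.139, -0.0]
force: [0.5, -0.3, -1.6]
gripper_width: 19.3
grasp_force: 77.9
```

```bash
python3 go.py 563 142 190 176.2
```

```text
t 4.6 pos [ 440.8 -137.9  188.2] yaw 176.16 tilt 0.04 F [ 0.5 -0.3 -1.6] w 19.281033969844316 j6 -1.92
spin -0.0007 then tool delta mm [-103.4  287.4   -1.8]
```

jog_arm:
  deltas:
    - [[-0.0043,0.012,0,0],[-0.0086,0.024,0,0],[-0.0086,0.024,0,0],[-0.0086,0.024,0,0],[-0.0086,0.024,0,0],[-0.0086,0.024,0,0],[-0.0086,0.024,0,0],[-0.0086,0.024,0,0],[-0.0086,0.024,0,0],[-0.0086,0.024,0,0],[-0.0086,0.024,0,0],[-0.0086,0.024,0,0],[-0.0043,0.012,0,0],[0,0,0,0],[0,0,0,0]]

```text
time: 6.1
tool_pos: [562.9, 142.2, 187.9]
ee_rot: [-0.105, -3.139, 0.001]
force: [0.1, -0.6, -1.5]
gripper_width: 19.6
grasp_force: 78.2
```

```bash
python3 go.py 563 142 130 176.2
python3 - <<'E'
from h import *
grab("e"); d=load("e")
f=lambda n,x,y,w,h,k:cv2.resize(d[n]["frame"][y:y+h,x:x+w,::-1],None,fx=k,fy=k,interpolation=cv2.INTER_CUBIC)
cv2.imwrite("pics/e.png",np.hstack([f("top",140,75,90,140,4),f("scene",200,235,110,140,4)]))
E
```

```text
t 6.1 pos [562.9 142.2 187.9] yaw 176.17 tilt 0.07 F [ 0.1 -0.6 -1.5] w 19.56988515181408 j6 -1.35
spin -0.0005 then tool delta mm [-0.1 -0.2 57.9]
```

View pics/e.png

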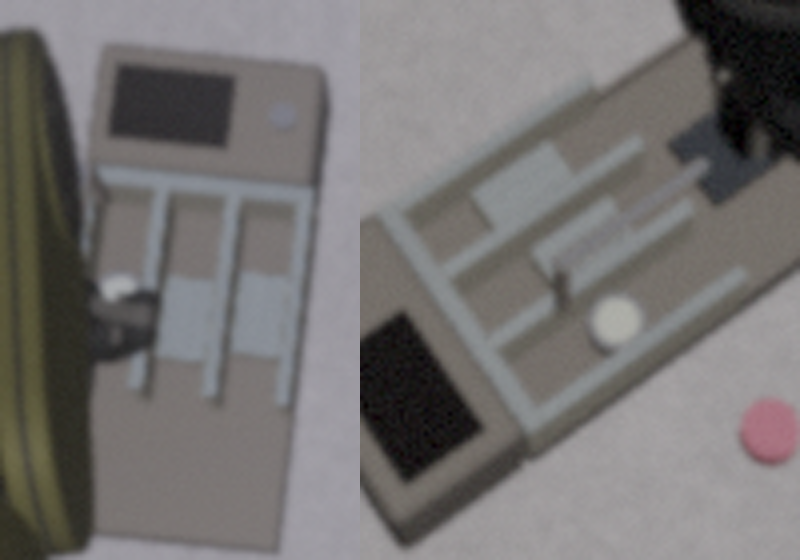

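The scene crop shows the tip at (562,308), the prong's top near (557,262) and the puck at (615,322). I'll convert the tip to the feeder frame.

```bash
cat > tip.py <<'E'
from h import *
import sys
F=np.array([570.3,100.5,-.067])
def tf(p):
    c,s=np.cos(F[2]),np.sin(F[2]); e=p[:2]-F[:2]; return np.round([c*e[0]+s*e[1],-s*e[0]+c*e[1]],1)
E
python3 - <<'E'
from tip import *
im=load("e")["scene"]
for z in(112,115,118): print(z,tf(ray(im,(250.1,311.6-1),z)))
print("puck",tf(ray(im,(200-.4+(615-360)/4,234.6+322/4),36)))
T=[563+105*np.cos(-.067),142+105*np.sin(-.067),114]
print("nominal",tf(np.array(T)),proj(im,T),proj(im,[T[0],T[1],175]))
E
```

```text
112 [91.9 38.4]
115 [92.5 39.2]
118 [93. 40.]
puck [62.6 41.2]
nominal [94.9 40.9] [[249.5593447  312.32309787]] [[249.16670522 301.35144661]]
```

jog_arm:
  deltas:
    - [[-0.003,0.001,0.01,0],[0,0,0.02,0],[0,0,0.02,0],[0,0,0.015,0],[0,0,0.01,0],[0,0,0.007,0],[0,0,0.005,0],[0,0,0,0],[0,0,0,0]]

```text
time: 7.1
tool_pos: [566.9, 143.3, 102.0]
ee_rot: [0.105, 3.139, 0.0]
force: [0.5, -0.8, -1.4]
gripper_width: 19.0
grasp_force: 78.2
```

```bash
python3 go.py 563 142 100 176.2
python3 - <<'E'
from h import *
grab("g"); d=load("g")
f=lambda n,x,y,w,h,k:cv2.resize(d[n]["frame"][y:y+h,x:x+w,::-1],None,fx=k,fy=k,interpolation=cv2.INTER_CUBIC)
cv2.imwrite("pics/g.png",f("scene",200,235,110,110,5))
E
```

```text
t 7.1 pos [566.9 143.3 102. ] yaw 176.17 tilt 0.06 F [ 0.5 -0.8 -1.4] w 18.950095021321424 j6 -1.35
spin -0.0005 then tool delta mm [ 3.9 -1.5  2. ]
```

View pics/g.png

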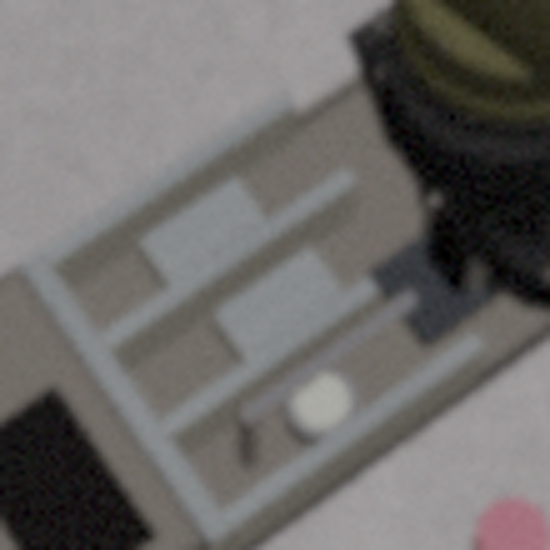

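The hook is in the lane behind the puck: prong at (245,440), puck at (322,400), and no contact force. Dragging out gently now.

jog_arm:
  deltas:
    - [[0,0,0.001,0],[0.005,0,0,0],[0.005,0,0,0],[0.005,0,0,0],[0.007,0,0,0],[0.007,0,0,0],[0.007,0,0,0],[0.007,0,0,0],[0.007,0,0,0],[0.007,0,0,0],[0.007,0,0,0],[0.007,0,0,0],[0.007,0,0,0],[0.007,0,0,0],[0.007,0,0,0],[0.007,0,0,0],[0.006,0,0,0],[0.004,0,0,0],[0.002,0,0,0],[0,0,0,0]]

```text
time: 9.2
tool_pos: [455.4, 150.6, 100.3]
ee_rot: [-0.105, -3.14, 0.0]
force: [-0.0, 0.3, -0.9]
gripper_width: 18.9
grasp_force: 78.2
```

```bash
python3 go.py 455 149 100 176.2
python3 - <<'E'
from h import *
grab("i"); d=load("i")
f=lambda n,x,y,w,h,k:cv2.resize(d[n]["frame"][y:y+h,x:x+w,::-1],None,fx=k,fy=k,interpolation=cv2.INTER_CUBIC)
cv2.imwrite("pics/i.png",np.hstack([f("top",140,75,90,140,4),f("scene",240,235,110,140,4)]))
E
```

```text
t 9.2 pos [455.4 150.6 100.3] yaw 176.18 tilt 0.01 F [-0.   0.3 -0.9] w 18.90389223113415 j6 -1.3
spin -0.0004 then tool delta mm [ 0.3 -1.6  0.3]
```

View pics/i.png

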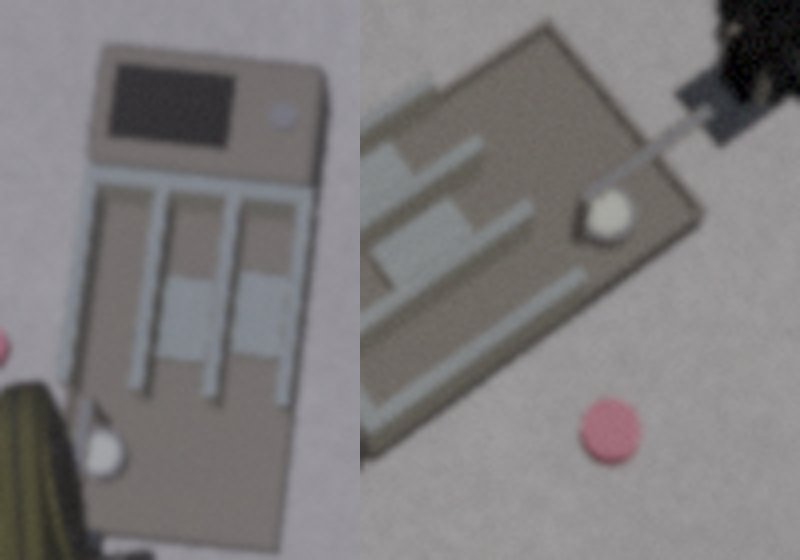

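The puck (white) sits on the ledge at scene crop (608,215), clear of the wall ends, with the prong just behind it. I'll check its position, back off, lift and return.

Run:
```python
from tip import *
d=load("i")
print(tf(ray(d["scene"],(239.6+62,234.6+53.7),36)),tf(ray(d["top"],(139.6+103/4,74.6+453/4),36)))
```

```text
[-32.9  42.8] [-32.   37.5]
```

jog_arm:
  deltas:
    - [[0,0,0,0],[-0.003,0,0,0],[-0.003,0,0,0],[0,0,-0.01,0],[0,0,-0.02,0],[0,0,-0.025,0],[0,0,-0.025,0],[0,0,-0.01,0.1],[0,0,0,0.104],[0,0,0,0]]

```text
time: 10.3
tool_pos: [462.2, 150.3, 191.8]
ee_rot: [0.424, 3.111, 0.001]
force: [0.4, 0.1, -2.3]
gripper_width: 19.2
grasp_force: 78.1
```

```bash
python3 go.py 442 -138.5 190 164.5
```

```text
t 10.3 pos [462.2 150.3 191.8] yaw 164.49 tilt 0.11 F [ 0.4  0.1 -2.3] w 19.163611179259835 j6 -1.1
spin -0.0001 then tool delta mm [ -57.7 -283.7    1.8]
```

jog_arm:
  deltas:
    - [[-0.0024,-0.0118,0,0],[-0.0048,-0.0236,0,0],[-0.0048,-0.0236,0,0],[-0.0048,-0.0236,0,0],[-0.0048,-0.0236,0,0],[-0.0048,-0.0236,0,0],[-0.0048,-0.0236,0,0],[-0.0048,-0.0236,0,0],[-0.0048,-0.0236,0,0],[-0.0048,-0.0236,0,0],[-0.0048,-0.0236,0,0],[-0.0048,-0.0236,0,0],[-0.0024,-0.0118,0,0],[0,0,0,0],[0,0,0,0]]

```text
time: 11.8
tool_pos: [441.2, -137.9, 190.1]
ee_rot: [-0.424, -3.112, -0.001]
force: [0.3, -0.1, -1.2]
gripper_width: 19.4
grasp_force: 78.4
```

```bash
python3 go.py 442 -138.5 89 164.5
```

```text
t 11.8 pos [ 441.2 -137.9  190.1] yaw 164.48 tilt 0.05 F [ 0.3 -0.1 -1.2] w 19.41720070774127 j6 -1.72
spin -0.0003 then tool delta mm [ -1.   -0.4 101.1]
```

jog_arm:
  deltas:
    - [[-0.001,0,0.015,0],[0,0,0.025,0],[0,0,0.025,0],[0,0,0.015,0],[0,0,0.01,0],[0,0,0.005,0],[0,0,0.002,0],[0,0,0.001,0],[0,0,0.001,0],[0,0,0,0],[0,0,0,0]]

```text
time: 12.9
tool_pos: [442.7, -138.6, 91.9]
ee_rot: [0.424, 3.112, -0.0]
force: [-0.5, -0.3, -0.9]
gripper_width: 19.2
grasp_force: 78.3
```

```bash
for i in 1; do python3 go.py 442 -138.5 89 164.5;done
```

```text
t 12.9 pos [ 442.7 -138.6   91.9] yaw 164.48 tilt 0.06 F [-0.5 -0.3 -0.9] w 19.203094528611636 j6 -1.72
spin -0.0003 then tool delta mm [ 0.7 -0.1  2.9]
```

No contact yet, so I'll go down about 3 mm in small steps.

jog_arm:
  deltas:
    - [[0,0,0.001,0],[0,0,0.001,0],[0,0,0.0005,0],[0,0,0,0],[0,0,0,0]]

```text
time: 13.4
tool_pos: [442.5, -138.5, 89.5]
ee_rot: [0.424, 3.113, -0.0]
force: [-3.4, 1.9, 5.6]
gripper_width: 19.1
grasp_force: 79.2
```

Contact at 5.6 N. Releasing partly first, then lifting away.

jog_arm:
  deltas:
    - [[0,0,0,0],[0,0,0,0],[0,0,0,0],[0,0,0,0],[0,0,0,0],[0,0,0,0]]
  claw: 0.7

```text
time: 14.0
tool_pos: [442.4, -138.4, 88.7]
ee_rot: [-0.424, -3.113, -0.0]
force: [0.7, 0.5, 0.2]
gripper_width: 59.8
grasp_force: 0.0
```

jog_arm:
  deltas:
    - [[0,0,-0.005,0],[0,0,-0.015,0],[0,0,-0.025,0],[0,0,-0.03,0],[0,0,-0.03,0],[0,0,-0.03,0],[0,0,0,0],[0,0,0,0]]

```text
time: 14.8
tool_pos: [442.8, -138.5, 224.9]
ee_rot: [0.424, 3.111, -0.001]
force: [-0.1, 0.1, -0.5]
gripper_width: 59.9
grasp_force: 0.0
```

Run:
```python
from h import *
grab("k"); d=load("k")
f=lambda n,x,y,w,h,k:cv2.resize(d[n]["frame"][y:y+h,x:x+w,::-1],None,fx=k,fy=k,interpolation=cv2.INTER_CUBIC)
cv2.imwrite("pics/k.png",f("scene",170,110,180,240,2.5))
```

```text
(no output)
```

View pics/k.png

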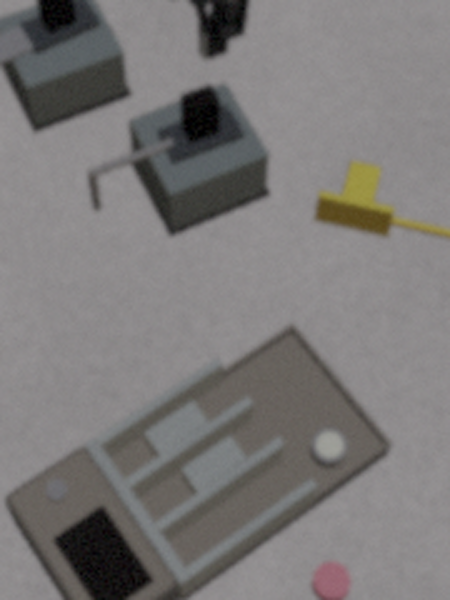

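The pick stands upright in the middle of its stand, with its grip at (200,112). The puck lies flat on the ledge at (330,447), and the gripper is clear of everything.

```bash
python3 -c "
from station import bot
print(bot.close_job())"
```

```text
the job is handed in; nothing more can be done
None
```

I dragged the puck out onto the feeder's front ledge, set the pick back upright in the middle of its stand and handed the job in after about 15 s of robot time; the final picture shows everything in place, but no verdict was returned.

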